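# Height check of a keepsake box under the bridge bar

## Robot

A 7-joint arm with a two-finger parallel gripper is mounted at the origin on the work surface. World frame = base frame: x ahead of the robot, y to its left, z up, the work surface at z = 0. Lengths are in m, angles in rad, forces in N, time in s.
With the tool pointing down it reaches from about 0.425 to 0.925 m from the base axis. Payload 6.8 kg.
Tool frame: the origin (TCP) lies at the very end of the fingers, on their centre line; the grasp point (between the pads) lies 19 mm behind it; z points along the fingers, y is the line along which they close (so a half turn about z gives the same grasp; the last joint's range is limited). The gripper opens to 85 mm and grips with 20 to 120 N. Pads are 22 mm wide; open, the fingers measure 114 mm over their backs; the gripper's body (76 mm by 85 mm) begins 54 mm behind the grasp point. The pads swing forward as they close: fully open they stand 13 mm farther back than shut.
Start: joints at [1.209, 0.477, 0.022, 1.555, -0.011, 1.109, -0.083], TCP at [0.169, -0.653, 0.231] pointing down, gripper open.
Joint ranges: [-2.96, 2.96], [-0.34, 2.1], [-1.41, 1.46], [0.24, 2.44], [-1.37, 4.51], [0.17, 1.92], [-2.96, 2.96]. Speed limits (rad/s): [2.39, 2.39, 3.14, 3.14, 3.14, 3.14, 3.14].

## Interface

Orientations are given as a unit quaternion [w, x, y, z].
In Python, from station import monitor, eyes, bot gives the robot as it stands.
- The arm moves only by the shell command python3 -m creep [FORCE], which reads ROWS from standard input. ROWS is one flat JSON list of numbers that holds 1 to 20 rows one after another, with no inner brackets; each row has 5 numbers: dx, dy, dz in m, then a turn about the tool's z in rad, then the opening from 0.0 (shut) to 1.0 (fully open); each row shifts and turns the commanded pose from where the row before left it, along the tool's axes as they then stand; what a row does not reach is not made up. A row lasts 1/10 s, in which the tool goes at most 0.05 m and 0.15 rad, less where a joint would pass 70% of its speed; a pose out of reach is approached as far as the arm can. The fingers move at their own pace and stop on an object; FORCE is the grip in N (left out, the last holds). Time passes only in rows, so rows that do not move let the fingers close. It prints the time, the measured TCP pose, the force, the opening and the grip force at its end. Input that does not fit is refused with a message, and nothing moves.
- monitor.get_obs(): the state, without advancing time (a new reading comes with each control period).
- eyes.read_camera(name): name is "scene" or "side" or "wrist"; returns the picture (384x512x3 uint8, blue, green, red); there is no depth.
- eyes.camera_info(name): a dict with "vertical_fov" (degrees; the focal length in pixels is half the picture's height over the tangent of half this angle, whatever the lens; pixels are square), "cx", "cy" (the principal point, pixels), "view" (4x4, takes a point from world to camera coordinates); the wrist camera has in their place "hand_eye" (4x4, takes a point from camera to tool coordinates, whose origin is the TCP and whose axes are the flange's). Camera axes: x right, y up, looking along -z (the intrinsics and any distortion apply to the point x, -y, -z); pixel columns grow to the right and rows downward; lengths in m; the calibration is good to about 2 mm. A picture is of the moment at which its call begins: read the wrist's pose just before it. camera_info takes no time and is no camera call.
- bot.hand_in(): hands the job in; it is judged then, once.
The state is a dict: "t": time; "q": joint angles; "joint_vel": joint speeds; "joint_torque": joint torques, N m; "eef_pos": TCP position; "tool_rot": TCP orientation; "contact_force": force on the tool from outside, world axes, zero at the start; "torque": the same for the moment, N m; "gripper_width": opening from 0.0 (shut) to 1.0 (fully open); "grasp_force": force on a finger pad.
Only numpy, scipy, OpenCV 4.12 (cv2) and the standard library are available. Lean on these libraries where they do the work, as an engineer would, in place of code of your own. Each camera call takes 0.05 s, during which the arm holds its last target. There are 200 camera calls.

## Task

Press the red lid of the plywood keepsake box fully down into its box, then bring the box to the mouth of the height gauge and push it gently from behind, flat on the table, under the yellow bridge bar until it leans on the sprung rubber pad for about half a second, neither bottoming the pad nor forcing the box against the bar. Leave it there under the bar with the lid still fully down and the gripper clear, and leave the green-lidded box and the other things on the table alone.

Things in the scene. Friction and masses are not known exactly. Their poses are not given: they have to be found in the camera images.
- box: The box to check: open plywood box 90 x 60 x 40 mm (x, y, z) carrying the red lid, 0.2 to 0.4 kg in all, sliding on the table with 1 to 4 N of friction. Origin: centre of its underside; x along its 90 mm length, z up. Lies flat, at any place and yaw. Its plywood sides can be gripped across the 60 mm width; when it is pushed home under the bar, more than 25 N of finger force is too much.
- lid (a joint): How far the red lid stands above fully home, in m: 0 = home, seal on the rim; starts 6 to 12 mm up. Lid plate 86 x 54 x 5 mm, centred on the box, over a 3 mm black seal; its top is 48 mm above the box's underside when home, plus this value. It slides down against about 6 N of friction and stays where left. The seal gives 1 mm per 5 N, solid after 3 mm. Over 25 N of finger force is too much.
- gauge: Height gauge fixed to the table. Origin on the table below the middle of the yellow bar; x axis = push direction, y along the bar. Wooden guide rails 15 mm high, inner faces at y = +-34 mm, run from x = -45 mm on under the bar; flared mouth (about 90 mm wide) from x = -71 to -45 mm. Enter from -x. A flat grey strip on the table marks the lane.
- bar: The fixed yellow bridge bar. Origin: middle of its underside, 51 mm above the table; 12 mm thick in x, 124 mm long in y, 14 mm high, on two aluminium posts with inner faces at y = +-45 mm. A box with its lid home clears it by 3 mm; more than 8 N against it is too much.
- stop: Wooden stop block 30 x 68 x 45 mm beyond the bar. Origin: on the table below the face towards the bar, 90 mm past the bar. A black rubber pad, 22 mm wide, centred 22 mm up, stands 25 to 65 mm out of that face towards the bar: how far is not measured, find it by feel. Sprung: gives 1 mm per 2.5 N, bottoms at 6 mm (15 N), which is too much; about 5 N is right.
- finished_box: Bystander: an identical plywood box with a green lid already home. Origin: centre of underside. Not to be moved.
- tape_roll: Bystander: lilac tape roll lying flat, 96 mm across, 25 mm high. Origin: centre of underside.
- pencil_cup: Bystander: blue ceramic cup, 72 mm across, 95 mm high. Origin: centre of underside.
- figure: Bystander: standing wooden artist's figure on a 90 mm round foot, 206 mm tall. Origin: centre of underside.
- glue: Bystander: white glue bottle with orange cap, 52 mm across, 130 mm tall. Origin: centre of underside.

How it is judged:
On the way, in this order (a step that is already met when the one before it is completed fails the run):
1. the red lid is pressed fully home (value of joint lid below 0.0015 m), for 0.2 s.
2. the box, its front end past the bar, is pressed against the rubber pad with more than 2 N (value of joint lid below 0.0015 m and x of box in the frame of gauge above -0.027 m and contact force between box and stop above 2 N), for 0.2 s.
At the end, for the whole second after the job is handed in: The box lies at rest flat on the table in the lane under the bar, its centre between 30 mm before and 30 mm beyond the bar (where the pad, wherever set, leaves it), within 8 mm of the lane's middle and 0.12 rad of its direction, lid within 1.5 mm of home (value of joint lid below 0.0015 m and x of box in the frame of gauge between -0.03 and 0.03 m and y of box in the frame of gauge between -0.008 and 0.008 m and angle between the x axis of box and the x axis of gauge, either way round below 0.12 rad and angle between box's own z axis and vertical below 0.05 rad and height (world z) of box below 0.004 m and linear speed of box below 0.01 m/s); the robot touches nothing.
It fails at once if the box or lid is forced against the yellow bar with more than 8 N (contact force between box and bar above 8 N).
It fails at once if the rubber pad is bottomed: pressed with more than 15 N (contact force between box and stop above 15 N).
It fails at once if the fingers push the box with more than 25 N once it is well under the bar (centres less than 30 mm apart, seen from above) (horizontal distance between box and bar below 0.03 m and contact force between the fingers and box above 25 N).
It fails at once if the lid is pressed with more than 25 N (contact force between the fingers and lid above 25 N).
It fails at once if another thing on the table is moved by more than 15 mm (distance of any of finished_box, tape_roll, pencil_cup, figure, glue from where it was at the start of the episode above 0.015 m).
It also fails if it takes over 67 s, if anything falls off the work surface, if the arm or the gripper's body presses on something with over 40 N, if the wrist force passes 120 N, or if a joint passes its speed limit or range.

## Working session

There is one attempt and no reset: what is moved stays moved. The work goes in short steps, Python scripts to look and compute and a shell command to move; the robot and the scene stay as the last step left them, time stands still between calls to the robot, and variables do not carry over. Pictures are saved under pics/ and viewed, at most 10 in all, crops included, and the job is handed in when it is done.

```bash
ls; mkdir -p pics; python3 - <<'E'
from station import monitor, eyes, bot
import cv2
o=monitor.get_obs();print({k:o[k] for k in('t','eef_pos','tool_rot','contact_force','gripper_width')})
for n in('scene','side','wrist'):
    print(n,eyes.camera_info(n)); cv2.imwrite(f'pics/{n}0.png',eyes.read_camera(n))
import numpy as np
a=[cv2.imread(f'pics/{n}0.png') for n in('scene','side')]
E
```

```text
pics
{'t': 0.0, 'eef_pos': array([ 0.16928871, -0.65282086,  0.23035126]), 'tool_rot': array([-8.72663346e-04,  9.91958518e-01,  1.26560265e-01, -1.91323524e-04]), 'contact_force': array([ 0.24620439, -0.08541247,  0.70819468]), 'gripper_width': 1.00187171255359}
scene {'vertical_fov': 52.73882115956549, 'cx': 254.4266056543493, 'cy': 186.39789236773305, 'view': array([[ 0.75118958,  0.65995338,  0.01325712, -0.44277131],
       [-0.3847828 ,  0.42148233,  0.82115458,  0.16752607],
       [ 0.53633609, -0.62194387,  0.57055185, -1.74564471],
       [ 0.        ,  0.        ,  0.        ,  1.        ]])}
side {'vertical_fov': 44.99823498153649, 'cx': 254.75601542351066, 'cy': 196.09787446159527, 'view': array([[-8.09581316e-01, -5.87007672e-01, -2.93222218e-04,
         4.72190254e-01],
       [ 3.12436975e-01, -4.31325387e-01,  8.46369628e-01,
        -2.41790443e-01],
       [-4.96951940e-01,  6.85113423e-01,  5.32595876e-01,
        -1.40772641e+00],
       [ 0.00000000e+00,  0.00000000e+00,  0.00000000e+00,
         1.00000000e+00]])}
wrist {'vertical_fov': 60.544193455738615, 'cx': 258.0651137871378, 'cy': 194.90423479429134, 'hand_eye': array([[-9.98044177e-04,  9.52369281e-01,  3.04945498e-01,
         7.73766721e-02],
       [ 9.99999367e-01,  7.91993426e-04,  7.99399687e-04,
        -3.27640476e-04],
       [ 5.19808876e-04,  3.04946103e-01, -9.52369468e-01,
        -1.43641309e-01],
       [ 0.00000000e+00,  0.00000000e+00,  0.00000000e+00,
         1.00000000e+00]])}
```

View pics/scene0.png

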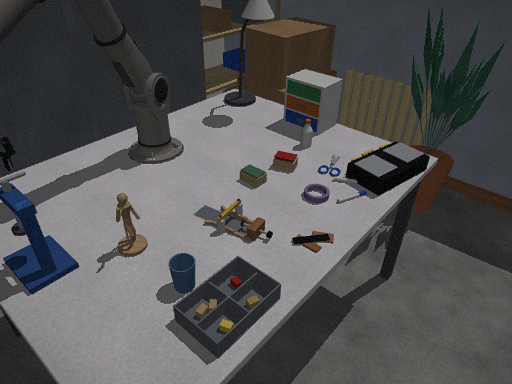

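View pics/side0.png

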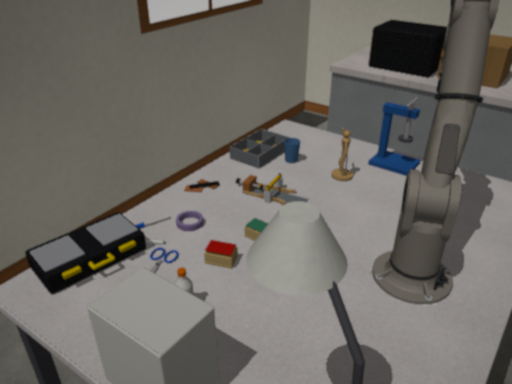

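The scene view shows the red box at (286,161), green box at (253,176), bar at (231,209) and stop at (257,228). The side view shows red at (221,252) and the bar at (275,181).

```bash
cat > h.py <<'E'
import numpy as np, cv2
from station import monitor, eyes, bot
from scipy.spatial.transform import Rotation as R
def pose():
    o=monitor.get_obs(); T=np.eye(4); q=o['tool_rot']
    T[:3,:3]=R.from_quat([q[1],q[2],q[3],q[0]]).as_matrix(); T[:3,3]=o['eef_pos']; return T
def cam(n,T=None):
    i=eyes.camera_info(n); f=192/np.tan(np.radians(i['vertical_fov']/2))
    C=T@i['hand_eye'] if n=='wrist' else np.linalg.inv(i['view'])
    return C,f,i['cx'],i['cy']
def ray(c,uv):
    C,f,cx,cy=c; d=C[:3,:3]@np.array([(uv[0]-cx)/f,-(uv[1]-cy)/f,-1]); return C[:3,3],d/np.linalg.norm(d)
def onz(c,uv,z):
    p,d=ray(c,uv); return p+d*(z-p[2])/d[2]
def tri(c1,a,c2,b):
    p,d=ray(c1,a);q,e=ray(c2,b)
    s=np.linalg.lstsq(np.c_[d,-e],q-p,rcond=None)[0]; x,y=p+d*s[0],q+e*s[1]
    return (x+y)/2,np.linalg.norm(x-y)
def proj(c,P):
    C,f,cx,cy=c; x=np.linalg.inv(C)@np.r_[P,1]; return np.array([cx+f*x[0]/-x[2],cy-f*x[1]/-x[2]])
RNG={'red':[((0,150,50),(6,255,255)),((174,150,50),(180,255,255))],'yel':[((20,150,90),(34,255,255))],'grn':[((60,80,30),(90,255,255))],'tape':[((115,40,40),(150,255,255))]}
def blobs(im,col,mn=20):
    h=cv2.cvtColor(im,cv2.COLOR_BGR2HSV); m=sum(cv2.inRange(h,np.array(a),np.array(b)) for a,b in RNG[col])
    cs,_=cv2.findContours(m,cv2.RETR_EXTERNAL,cv2.CHAIN_APPROX_NONE)
    return sorted([c for c in cs if cv2.contourArea(c)>=mn],key=cv2.contourArea,reverse=True)
def cen(c):
    m=cv2.moments(c); return np.array([m['m10'],m['m01']])/m['m00']
E
python3 - <<'E'
from h import *
D={}
for n in('scene','side'):
    im=cv2.imread(f'pics/{n}0.png')
    for k in RNG:
        for c in blobs(im,k)[:5]: print(n,k,cen(c).round(1),cv2.contourArea(c),cv2.minAreaRect(c))
E
```

```text
scene red [285.5 155.5] 111.5 ((285.4094543457031, 155.48301696777344), (20.640316009521484, 6.818675518035889), 10.619654655456543)
scene red [235.6 281.5] 77.0 ((235.24998474121094, 281.25), (10.606602668762207, 8.485282897949219), 45.0)
scene yel [226.1 323.8] 67.0 ((226.1461639404297, 323.8692626953125), (11.53523063659668, 8.062257766723633), 29.74488067626953)
scene yel [228.9 208.4] 41.0 ((230.2566375732422, 207.15045166015625), (2.8221628665924072, 24.082454681396484), 48.8140754699707)
scene grn [455.7  80.1] 3462.5 ((455.624755859375, 70.28639221191406), (79.75999450683594, 120.19999694824219), 16.260204315185547)
scene grn [303.7  90.8] 407.5 ((303.52752685546875, 90.90826416015625), (36.01426696777344, 13.313786506652832), 16.699243545532227)
scene grn [416.9  89.8] 372.5 ((417.0, 87.5), (12.0, 67.0), -0.0)
scene grn [252.8 170.8] 136.0 ((252.4561004638672, 170.59512329101562), (22.140241622924805, 8.66053581237793), 24.775142669677734)
scene tape [316.2 193. ] 372.5 ((316.5, 193.0), (18.0, 25.0), 90.0)
side red [220.5 247.6] 251.0 ((220.19229125976562, 247.53846740722656), (27.260143280029297, 11.178619384765625), 11.309932708740234)
side yel [101.5 261.4] 106.0 ((101.0, 260.5), (8.462716102600098, 25.547821044921875), 64.79888153076172)
side yel [ 70.6 271.2] 79.5 ((70.80000305175781, 271.10003662109375), (5.366562843322754, 19.230182647705078), 63.43495178222656)
side yel [126.3 245.2] 67.0 ((126.50001525878906, 245.00003051757812), (4.919349670410156, 16.994115829467773), 63.43495178222656)
side yel [273.3 181.5] 35.5 ((273.0000305175781, 182.0), (2.8284268379211426, 19.79899024963379), 45.0)
side grn [257.  224.6] 120.5 ((256.60003662109375, 224.30003356933594), (16.54690170288086, 9.838699340820312), 26.56505012512207)
side tape [189.3 220.4] 384.5 ((189.0, 220.5), (19.0, 26.0), 90.0)
```

```bash
python3 - <<'E'
from h import *
a,b=cam('scene'),cam('side')
for n,u,v in [('red',(285.5,155.5),(220.5,247.6)),('bar',(230.3,207.2),(273,182)),('grn',(252.8,170.8),(257,224.6)),('tape',(316.2,193),(189.3,220.4)),('cup',(182,260),(292,142)),('glue',(308,123),(182,272))]: print(n,*tri(a,u,b,v))
E
```

```text
red [0.51324417 0.2804052  0.04957347] 0.002408249869320962
bar [ 0.59689263 -0.13502753  0.05971967] 0.0025587023002702288
grn [0.49176772 0.10656336 0.04590289] 0.00797091054149103
tape [0.73209757 0.18986265 0.0110403 ] 0.0020057897688980156
cup [ 0.6915807  -0.4203845   0.09040499] 0.0019559021678573754
glue [0.47703181 0.48443222 0.1145544 ] 0.0038294756829550815
```

View pics/wrist0.png

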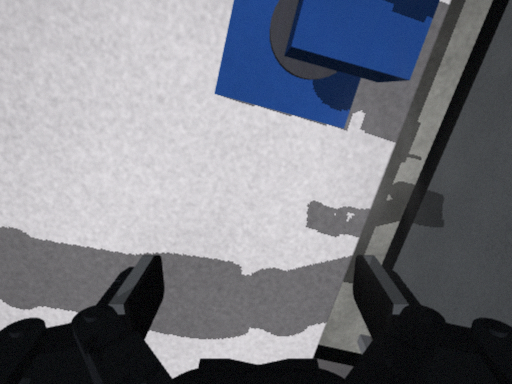

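The wrist view shows only the blue press, with the fingers at the bottom edge. Next I move above the gauge, high enough to clear the figure.

```bash
echo '[0, 0, -0.035, 0, 1, 0, 0, -0.035, 0, 1, 0.01, 0, -0.03, 0, 1, 0.036, -0.026, 0, 0, 1, 0.036, -0.026, 0, 0, 1, 0.036, -0.026, 0, 0, 1, 0.036, -0.026, 0, 0, 1, 0.036, -0.026, 0, 0, 1, 0.036, -0.026, 0, 0, 1, 0.036, -0.026, 0, 0, 1, 0.036, -0.026, 0, 0, 1, 0.036, -0.026, 0, 0, 1, 0.036, -0.026, 0, 0, 1, 0.036, -0.026, 0, 0, 1, 0.036, -0.026, 0, 0, 1, 0.036, -0.026, 0, 0, 1, 0.036, -0.026, 0, 0, 1, 0.036, -0.026, 0, 0, 1, 0, 0, 0, 0, 1, 0, 0, 0, 0, 1]' | python3 -m creep
python3 - <<'E'
from h import *
T=pose(); im=eyes.read_camera('wrist'); cv2.imwrite('pics/w1.png',im); np.save('w1.npy',T); print(T.round(3), monitor.get_obs()['q'].round(2))
c=cam('wrist',T)
for k in('yel','red','grn'):
    for b in blobs(im,k)[:3]: print(k,cv2.minAreaRect(b),onz(c,cen(b),.065 if k=='yel' else .05))
E
```

```text
t: 2.15
eef_pos: [0.6042, -0.1366, 0.3306]
tool_rot: [-0.0, 0.992, 0.128, -0.001]
contact_force: [0.0, 0.6, 0.7]
gripper_width: 1.001
grasp_force: 0.0
[[ 0.967  0.254 -0.001  0.604]
 [ 0.254 -0.967  0.    -0.137]
 [-0.001 -0.001 -1.     0.331]
 [ 0.     0.     0.     1.   ]] [ 0.36  0.33 -0.31  1.55  0.11  1.27 -1.28]
yel ((261.8770751953125, 157.8524627685547), (96.96377563476562, 9.868395805358887), 5.194429397583008) [ 0.60083955 -0.14172932  0.065     ]
red ((449.7122802734375, 28.617908477783203), (20.88264274597168, 32.63520431518555), 29.05460548400879) [ 0.80178031 -0.31548709  0.05      ]
grn ((61.71906661987305, 189.069580078125), (41.64415740966797, 62.99602127075195), 5.5275397300720215) [0.48835555 0.10698048 0.05      ]
```

View pics/w1.png

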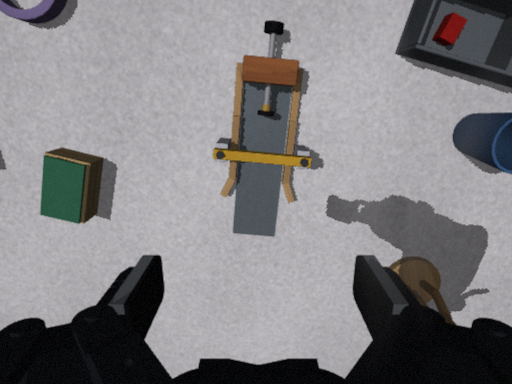

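The wrist view from above shows:
- Gauge: bar from (219,154) to (305,161), stop block at (270,70), pad at (266,110), mouth from (223,195) to (291,200). The push direction is image-up.
- Green box at (65,188).

Next I take a second view partway, then go on to the red box.

```bash
echo '[0.005, -0.04, 0, 0, 1, 0.005, -0.04, 0, 0, 1, 0.005, -0.03, 0, 0, 1, 0, 0, 0, 0, 1, 0, 0, 0, 0, 1]' | python3 -m creep >/dev/null
python3 - <<'E'
from h import *
T=pose(); im=eyes.read_camera('wrist'); cv2.imwrite('pics/w2.png',im); np.save('w2.npy',T)
E
echo '[0.004, -0.045, 0, 0, 1, 0.004, -0.045, 0, 0, 1, 0.004, -0.045, 0, 0, 1, 0.004, -0.045, 0, 0, 1, 0.004, -0.045, 0, 0, 1, 0.004, -0.045, 0, 0, 1, 0.004, -0.045, 0, 0, 1, 0, 0, 0, 0, 1, 0, 0, 0, 0, 1]' | python3 -m creep
python3 - <<'E'
from h import *
T=pose(); im=eyes.read_camera('wrist'); cv2.imwrite('pics/w3.png',im); np.save('w3.npy',T);print(monitor.get_obs()['q'].round(2))
def ends(b):
    r=cv2.boxPoints(cv2.minAreaRect(b)); e=sorted([(np.linalg.norm(r[i]-r[(i+1)%4]),(r[i]+r[(i+1)%4])/2) for i in range(4)],key=lambda t:t[0])[:2]
    return sorted([x[1] for x in e],key=lambda p:p[0])
E_=[];cs=[]
for n in('w1','w2'):
    I=cv2.imread(f'pics/{n}.png');c=cam('wrist',np.load(n+'.npy'));b=[b for b in blobs(I,'yel') if cv2.minAreaRect(b)[1].__class__ and max(cv2.minAreaRect(b)[1])>60][0]
    E_.append(ends(b));cs.append(c)
    h=cv2.cvtColor(I,cv2.COLOR_BGR2HSV); p=ends(b); m=(p[0]+p[1])/2; s=h[int(m[1])+30:int(m[1])+70:20,int(m[0])]; print('strip hsv',s.tolist(),'end',p)
P=[tri(cs[0],E_[0][i],cs[1],E_[1][i]) for i in(0,1)]; print(P)
d=P[0][0]-P[1][0]; print('barlen',np.linalg.norm(d),'mid',(P[0][0]+P[1][0])/2,'yaw push',np.degrees(np.arctan2(-d[0],d[1])))
c=cam('wrist',T)
for b in blobs(im,'red')[:2]: print('red',cv2.minAreaRect(b),onz(c,cen(b),.055))
E
```

```text
t: 3.65
eef_pos: [0.5396, 0.2834, 0.3309]
tool_rot: [0.0, 0.992, 0.126, -0.0]
contact_force: [0.2, -0.7, -1.1]
gripper_width: 1.003
grasp_force: 0.0
[-0.2   0.34 -0.51  1.57  0.17  1.28 -2.05]
strip hsv [[105, 38, 94], [105, 29, 89]] end [array([213.5943 , 153.46312], dtype=float32), array([310.15985, 162.2418 ], dtype=float32)]
strip hsv [[104, 30, 93], [116, 36, 50]] end [array([296.98965, 164.12416], dtype=float32), array([393.07242, 172.13106], dtype=float32)]
[(array([ 0.58898727, -0.08104481,  0.05825733]), np.float64(0.00016925755906616754)), (array([ 0.61052821, -0.20238621,  0.0644722 ]), np.float64(0.0002636073598950125))]
barlen 0.12339518859083787 mid [ 0.59975774 -0.14171551  0.06136477] yaw push 10.066467392612317
red ((255.41351318359375, 170.34156799316406), (63.33247375488281, 41.810813903808594), 84.5596694946289) [0.5164459  0.28130111 0.055     ]
```

View pics/w3.png

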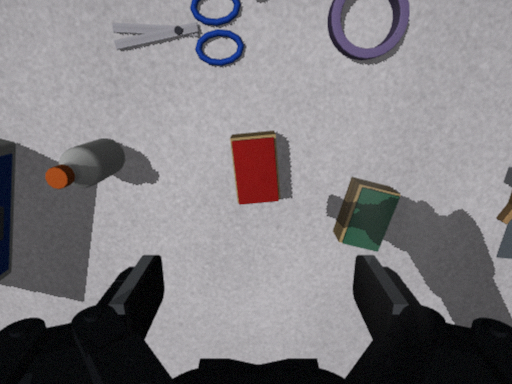

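Wrist view: the red lid is centred at (255,170) with its long axis about 5° off image vertical. The green box is at (370,215) and the glue at (90,165). Next I align, shut the fingers, descend to 0.16 m and measure the lid height from the second view.

```bash
echo '[-0.023, -0.004, 0.03, -0.09, 0, 0, 0, 0.05, 0, 0, 0, 0, 0.05, 0, 0, 0, 0, 0.04, 0, 0, 0, 0, 0, 0, 0, 0, 0, 0, 0, 0, 0, 0, 0, 0, 0, 0, 0, 0, 0, 0]' | python3 -m creep 
cat > lid.py <<'E'
from h import *
import sys
def corners(im,c,z):
    b=blobs(im,'red')[0]; r=cv2.minAreaRect(b); bp=cv2.boxPoints(r)
    i=max((0,1),key=lambda i:np.linalg.norm(bp[i]-bp[i+1])); 
    P=[onz(c,p,z)[:2] for p in bp]; d=P[i+1]-P[i]; d=d if d[0]>0 else -d
    L=[np.linalg.norm(P[k]-P[(k+1)%4]) for k in(0,1)]
    return np.array(r[0]),np.mean(P,0),np.degrees(np.arctan2(d[1],d[0])),np.round(L,4)
E
python3 - <<'E'
from lid import *
T=pose(); im=eyes.read_camera('wrist'); cv2.imwrite('pics/w4.png',im); np.save('w4.npy',T); c4=cam('wrist',T)
T3=np.load('w3.npy');c3=cam('wrist',T3);i3=cv2.imread('pics/w3.png')
a=corners(i3,c3,.056);b=corners(im,c4,.056);print(a,b); print('tri',tri(c3,a[0],c4,b[0]))
for z in(.052,.056,.06): print(z,corners(i3,c3,z)[1:],corners(im,c4,z)[1:])
print(T[:3,3],'toolyaw',np.degrees(np.arctan2(T[1,0],T[0,0])))
E
```

```text
t: 4.5
eef_pos: [0.5173, 0.283, 0.164]
tool_rot: [-0.001, 0.985, 0.171, 0.002]
contact_force: [0.8, -0.4, -0.2]
gripper_width: 0.004
grasp_force: 0.0
(array([255.41351318, 170.34156799]), array([0.51507223, 0.28102495]), np.float64(20.71381159146373), array([0.053 , 0.0846])) (array([260.5, 192.5]), array([0.5152065 , 0.28087477]), np.float64(21.51901234003888), array([0.0527, 0.0849]))
tri (array([0.51444174, 0.28078029, 0.04730087]), np.float64(0.0005107734248015953))
0.052 (array([0.51412234, 0.28081269]), np.float64(20.713811591463728), array([0.0535, 0.0854])) (array([0.51402692, 0.28042697]), np.float64(21.519012340038866), array([0.0536, 0.0862]))
0.056 (array([0.51507223, 0.28102495]), np.float64(20.71381159146373), array([0.053 , 0.0846])) (array([0.5152065 , 0.28087477]), np.float64(21.51901234003888), array([0.0527, 0.0849]))
0.06 (array([0.51602211, 0.2812372 ]), np.float64(20.71381159146374), array([0.0525, 0.0838])) (array([0.51638608, 0.28132256]), np.float64(21.519012340038863), array([0.0519, 0.0835]))
[0.51729822 0.28300048 0.16396492] toolyaw 19.642635269459966
```

View pics/w4.png

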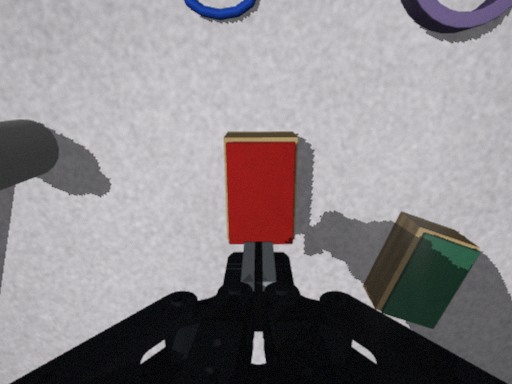

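The lid is centred at (260,192), clear of the shut fingertips at (258,245). Its position is about (0.515, 0.281) m with yaw about 21°. I descend, then feel for contact.

```bash
echo '[-0.0026, 0.001, 0.04, -0.024, 0, 0, 0, 0.04, 0, 0, 0, 0, 0.014, 0, 0, 0, 0, 0, 0, 0, 0, 0, 0.003, 0, 0, 0, 0, 0.003, 0, 0, 0, 0, 0, 0, 0]' | python3 -m creep; echo '[0, 0, 0.001, 0, 0, 0, 0, 0.001, 0, 0, 0, 0, 0, 0, 0]' | python3 -m creep; echo '[0, 0, 0.001, 0, 0, 0, 0, 0.001, 0, 0, 0, 0, 0, 0, 0]' | python3 -m creep
```

```text
t: 5.25
eef_pos: [0.5142, 0.2811, 0.0624]
tool_rot: [-0.0, 0.983, 0.183, 0.001]
contact_force: [-0.2, 1.1, -0.2]
gripper_width: 0.004
grasp_force: 0.0
t: 5.55
eef_pos: [0.5135, 0.2807, 0.0594]
tool_rot: [0.0, 0.983, 0.183, 0.0]
contact_force: [0.0, 0.5, 0.2]
gripper_width: 0.003
grasp_force: 0.0
t: 5.85
eef_pos: [0.5134, 0.2806, 0.0571]
tool_rot: [0.0, 0.983, 0.183, -0.0]
contact_force: [0.3, 0.2, -0.2]
gripper_width: 0.001
grasp_force: 0.0
```

```bash
for i in 1 2; do echo '[0, 0, 0.001, 0, 0, 0, 0, 0, 0, 0]' | python3 -m creep | grep -E 'eef|contact'; done;  echo '[0, 0, 0.001, 0, 0, 0, 0, 0, 0, 0]' | python3 -m creep| grep -E 'eef|contact';  echo '[0, 0, 0.001, 0, 0, 0, 0, 0, 0, 0]' | python3 -m creep| grep -E 'eef|contact'
```

```text
eef_pos: [0.5134, 0.2806, 0.0561]
contact_force: [0.1, 0.3, -0.5]
eef_pos: [0.5135, 0.2806, 0.0552]
contact_force: [-0.8, -0.5, 0.1]
eef_pos: [0.5136, 0.2807, 0.0543]
contact_force: [-0.6, 0.3, 1.2]
eef_pos: [0.5136, 0.2807, 0.0536]
contact_force: [-2.0, -0.1, 3.9]
```

```bash
echo '[0, 0, 0.001, 0, 0, 0, 0, 0, 0, 0]' | python3 -m creep | grep -E 'eef|contact'; echo '[0, 0, 0.001, 0, 0, 0, 0, 0.001, 0, 0, 0, 0, 0, 0, 0]' | python3 -m creep| grep -E 'eef|contact';  echo '[0, 0, 0.001, 0, 0, 0, 0, 0.001, 0, 0, 0, 0, 0, 0, 0]' | python3 -m creep| grep -E 'eef|contact'
```

```text
eef_pos: [0.5136, 0.2807, 0.0526]
contact_force: [-0.6, -1.1, 5.4]
eef_pos: [0.5136, 0.2807, 0.0506]
contact_force: [-1.2, -0.6, 5.8]
eef_pos: [0.5136, 0.2808, 0.0486]
contact_force: [-1.3, -0.7, 5.2]
```

```bash
echo '[0, 0, 0.001, 0, 0, 0, 0, 0, 0, 0]' | python3 -m creep | grep -E 'eef|contact'; echo '[0, 0, 0.0007, 0, 0, 0, 0, 0, 0, 0]' | python3 -m creep| grep -E 'eef|contact';  echo '[0, 0, 0.0005, 0, 0, 0, 0, 0, 0, 0]' | python3 -m creep| grep -E 'eef|contact'
```

```text
eef_pos: [0.5136, 0.2807, 0.0476]
contact_force: [-2.0, -0.1, 4.6]
eef_pos: [0.5136, 0.2807, 0.047]
contact_force: [-1.7, 0.6, 5.5]
eef_pos: [0.5136, 0.2807, 0.0466]
contact_force: [-1.7, -0.9, 7.4]
```

```bash
echo '[0, 0, 0.0005, 0, 0, 0, 0, 0, 0, 0]' | python3 -m creep | grep -E 'eef|contact'; echo '[0, 0, 0.0005, 0, 0, 0, 0, 0, 0, 0]' | python3 -m creep| grep -E 'eef|contact';  echo '[0, 0, 0.0005, 0, 0, 0, 0, 0, 0, 0, 0, 0, 0, 0, 0]' | python3 -m creep| grep -E 'eef|contact'
```

```text
eef_pos: [0.5136, 0.2808, 0.0463]
contact_force: [-2.2, -1.0, 9.1]
eef_pos: [0.5136, 0.2808, 0.046]
contact_force: [-2.1, -1.7, 10.2]
eef_pos: [0.5137, 0.2807, 0.0457]
contact_force: [-2.7, -2.0, 11.7]
```

```bash
echo '[0, 0, 0.0007, 0, 0, 0, 0, 0, 0, 0]' | python3 -m creep | grep -E 'eef|contact'; echo '[0, 0, 0.0007, 0, 0, 0, 0, 0, 0, 0, 0, 0, 0, 0, 0, 0, 0, 0, 0, 0]' | python3 -m creep| grep -E 'eef|contact';  echo '[0, 0, -0.02, 0, 0, 0, 0, -0.04, 0, 0, 0, 0, -0.04, 0, 1, 0, 0, -0.016, 0, 1, 0, 0, 0, 0, 1, 0, 0, 0, 0, 1]' | python3 -m creep| grep -E 't:|eef|contact'
python3 - <<'E'
from lid import *
T=pose(); im=eyes.read_camera('wrist'); cv2.imwrite('pics/w5.png',im); c=cam('wrist',T)
print(corners(im,c,.047),T[:3,3],'toolyaw',np.degrees(np.arctan2(T[1,0],T[0,0])),cv2.contourArea(blobs(im,'red')[0]))
i4=cv2.imread('pics/w4.png'); print(corners(i4,cam('wrist',np.load('w4.npy')),.0543))
E
```

```text
eef_pos: [0.5136, 0.2808, 0.0452]
contact_force: [-3.7, -2.1, 14.3]
eef_pos: [0.5137, 0.2808, 0.0451]
contact_force: [-5.7, -4.6, 18.9]
t: 9.95
eef_pos: [0.5132, 0.2802, 0.1584]
tool_rot: [0.0, 0.983, 0.183, -0.0]
contact_force: [-0.4, -0.3, -1.1]
(array([260., 186.]), array([0.51456391, 0.2796423 ]), np.float64(22.919540498165265), array([0.0523, 0.086 ])) [0.51317899 0.28018288 0.15843969] toolyaw 21.064361266827003 6616.0
(array([260.5, 192.5]), array([0.51470673, 0.2807022 ]), np.float64(21.51920321711726), array([0.0531, 0.0855]))
```

```bash
echo '[-0.021, 0.001, 0.03, -0.025, 1, 0, 0, 0.04, 0, 1, 0, 0, 0.04, 0, 1, 0, 0, 0.03, 0, 1, 0, 0, 0.01, 0, 1, 0, 0, 0, 0, 1, 0, 0, 0, 0, 0.6, 0, 0, 0, 0, 0.5, 0, 0, 0, 0, 0.5, 0, 0, 0, 0, 0.5, 0, 0, 0, 0, 0.5]' | python3 -m creep 30
python3 - <<'E'
from h import *
c=cam('wrist',np.load('w1.npy')); print('fig',onz(c,(415,282),.01),'strip start',onz(c,(255,235),0),'padtip',onz(c,(266,114),.022), 'stop face',onz(c,(268,84),.045))
P=lambda p:((p[0]-.5998)*.9846+(p[1]+.1417)*.1748, -(p[0]-.5998)*.1748+(p[1]+.1417)*.9846)
for uv,z in(((255,235),0),((266,114),.022),((268,84),.045),((415,282),.01)): print(P(onz(c,uv,z)))
E
```

```text
t: 11.1
eef_pos: [0.4953, 0.2731, 0.0109]
tool_rot: [-0.001, 0.981, 0.195, 0.001]
contact_force: [-1.6, -0.5, 7.2]
gripper_width: 0.702
grasp_force: 33.3
fig [ 0.45573467 -0.43693806  0.01      ] strip start [ 0.46617387 -0.16662252  0.        ] padtip [ 0.65115993 -0.13430315  0.022     ] stop face [ 0.68807796 -0.12641342  0.045     ]
(np.float64(-0.1359247448013537), np.float64(-0.0011808671285287592))
(np.float64(0.05186195628957175), np.float64(-0.0016947764919040056))
(np.float64(0.08959056844020918), np.float64(-0.0003798235038715899))
(np.float64(-0.19345434182129279), np.float64(-0.2655087779191))
```

```bash
echo '[0, 0, -0.01, 0, 0.5, 0, 0, -0.03, 0, 0.5, 0, 0, -0.035, 0, 0.5, 0, 0, -0.025, 0, 0.5, -0.0186, 0.0396, 0, 0, 0.5, -0.0186, 0.0396, 0, 0, 0.5, -0.0186, 0.0396, 0, 0, 0.5, -0.0186, 0.0396, 0, 0, 0.5, -0.0186, 0.0396, 0, 0, 0.5, -0.0186, 0.0396, 0, 0, 0.5, -0.0186, 0.0396, 0, 0, 0.5, -0.0186, 0.0396, 0, 0, 0.5, -0.0186, 0.0396, 0, 0, 0.5, -0.0186, 0.0396, 0, 0, 0.5, 0, 0, 0, 0.1085, 0.5, 0, 0, 0, 0.1085, 0.5, 0, 0, 0, 0, 0.5, 0, 0, 0, 0, 0.5, 0, 0, 0, 0, 0.5]' | python3 -m creep
python3 - <<'E'
from lid import *
T=pose(); im=eyes.read_camera('wrist'); cv2.imwrite('pics/w6.png',im); c=cam('wrist',T)
x=T[:3,3]-np.array([.5998,-.1417,0]);print('tcp gauge',x[0]*.9846+x[1]*.1748,-x[0]*.1748+x[1]*.9846,T[2,3],'toolyaw',np.degrees(np.arctan2(T[1,0],T[0,0])))
print(corners(im,c,T[2,3]+.037))
E
```

```text
t: 13.0
eef_pos: [0.4739, -0.1645, 0.1094]
tool_rot: [0.0, 0.996, 0.089, -0.0]
contact_force: [0.6, -0.7, -3.1]
gripper_width: 0.7
grasp_force: 34.1
tcp gauge -0.12792341216570957 -0.00040692582004443756 0.10938552564424282 toolyaw 10.239548584587295
(array([261.69412231, 241.34140015]), array([ 0.49475168, -0.16154613]), np.float64(3.8600921499444203), array([0.0863, 0.0528]))
```

View pics/w6.png

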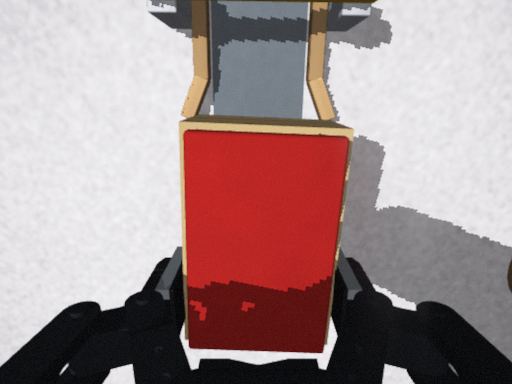

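The box is held with its front edge at rows 120–130, in line with the mouth rails at (195,100) and (322,100). Now I lower it and release.

```bash
echo '[0, 0, 0.03, 0, 0.5, 0, 0, 0.03, 0, 0.5, 0, 0, 0.025, 0, 0.5, 0, 0, 0.01, 0, 0.5, 0, 0, 0.003, 0, 0.5, 0, 0, 0, 0, 0.5, 0, 0, 0, 0, 0.5]' | python3 -m creep; echo '[0, 0, 0, 0, 0.8, 0, 0, 0, 0, 1, 0, 0, 0, 0, 1, 0, 0, -0.03, 0, 1, 0, 0, -0.04, 0, 1, 0, 0, -0.03, 0, 1, 0, 0, -0.03, 0, 1, 0, 0, 0, 0, 1, 0, 0, 0, 0, 1]' | python3 -m creep
python3 - <<'E'
from lid import *
T=pose(); im=eyes.read_camera('wrist'); cv2.imwrite('pics/w7.png',im); c=cam('wrist',T)
G=lambda p:(round((p[0]-.5998)*.9846+(p[1]+.1417)*.1748,4), round(-(p[0]-.5998)*.1748+(p[1]+.1417)*.9846,4))
r=corners(im,c,.048);print('tcp',G(T[:3,3]),T[2,3],'toolyaw',np.degrees(np.arctan2(T[1,0],T[0,0])),'lid',G(r[1]),r)
E
```

```text
t: 13.75
eef_pos: [0.475, -0.1649, 0.0122]
tool_rot: [0.0, 0.996, 0.088, 0.001]
contact_force: [-0.3, 0.9, -3.9]
gripper_width: 0.698
grasp_force: 34.1
t: 14.65
eef_pos: [0.4744, -0.1651, 0.1418]
tool_rot: [0.001, 0.996, 0.088, 0.001]
contact_force: [-1.0, -0.3, -0.5]
gripper_width: 1.0
grasp_force: 0.0
tcp (np.float64(-0.1276), np.float64(-0.0012)) 0.14184977663136022 toolyaw 10.05644880396076 lid (np.float64(-0.1063), np.float64(-0.0019)) (array([259.62261963, 166.31242371]), array([ 0.49549365, -0.16216879]), np.float64(5.933320894360931), array([0.0853, 0.0529]))
```

View pics/w7.png

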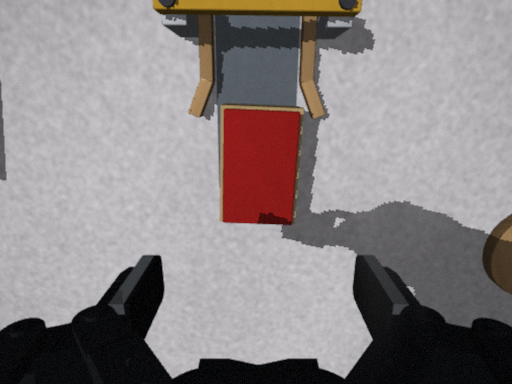

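The box front at row 105 sits between the mouth flares at (200,100) and (315,100), and the lid is down. Next I shut the fingers, go behind the box and push in.

```bash
echo '[-0.048, 0, 0, 0, 0, 0, 0, 0.02, 0, 0, 0, 0, 0.04, 0, 0, 0, 0, 0.04, 0, 0, 0, 0, 0.02, 0, 0, 0, 0, 0.002, 0, 0, 0, 0, 0, 0, 0]' | python3 -m creep; echo '[0.005, 0, 0, 0, 0, 0.005, 0, 0, 0, 0, 0.004, 0, 0, 0, 0, 0.004, 0, 0, 0, 0, 0.004, 0, 0, 0, 0, 0.004, 0, 0, 0, 0, 0.004, 0, 0, 0, 0, 0, 0, 0, 0, 0]' | python3 -m creep
```

```text
t: 15.4
eef_pos: [0.426, -0.1728, 0.0184]
tool_rot: [-0.001, 0.996, 0.088, -0.001]
contact_force: [-0.3, 0.5, 0.0]
gripper_width: 0.003
grasp_force: 0.0
t: 16.2
eef_pos: [0.4563, -0.1681, 0.0194]
tool_rot: [0.0, 0.996, 0.088, -0.0]
contact_force: [-2.5, -0.2, -0.4]
gripper_width: 0.005
grasp_force: 0.9
```

```bash
echo '[0.004, 0, 0, 0, 0, 0.004, 0, 0, 0, 0, 0.004, 0, 0, 0, 0, 0.004, 0, 0, 0, 0, 0.004, 0, 0, 0, 0, 0.004, 0, 0, 0, 0, 0.004, 0, 0, 0, 0, 0.004, 0, 0, 0, 0, 0.004, 0, 0, 0, 0, 0.004, 0, 0, 0, 0, 0, 0, 0, 0, 0]' | python3 -m creep
python3 - <<'E'
from lid import *
T=pose(); im=eyes.read_camera('wrist'); cv2.imwrite('pics/w8.png',im); c=cam('wrist',T)
G=lambda p:(round((p[0]-.5998)*.9846+(p[1]+.1417)*.1748,4), round(-(p[0]-.5998)*.1748+(p[1]+.1417)*.9846,4))
r=corners(im,c,.048);print('tcp',G(T[:3,3]),'lid',G(r[1]),r)
E
```

```text
t: 17.3
eef_pos: [0.4972, -0.1606, 0.0193]
tool_rot: [-0.0, 0.996, 0.088, 0.001]
contact_force: [1.0, 0.3, -0.4]
gripper_width: -0.002
grasp_force: 0.1
tcp (np.float64(-0.1043), np.float64(-0.0006)) lid (np.float64(-0.0491), np.float64(0.001)) (array([254.5, 141.5]), array([ 0.55127982, -0.14927928]), np.float64(14.308890920224462), array([0.0531, 0.086 ]))
```

View pics/w8.png

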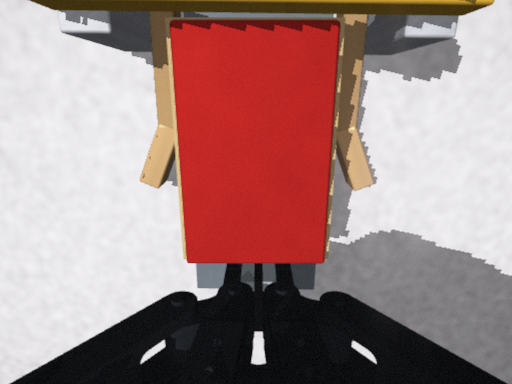

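The box is between the rails, its front edge at row 20 just about to pass the bar. I continue, then feel for the pad.

```bash
echo '[0.004, 0, 0, 0, 0, 0.004, 0, 0, 0, 0, 0.004, 0, 0, 0, 0, 0.004, 0, 0, 0, 0, 0.004, 0, 0, 0, 0, 0, 0, 0, 0, 0]' | python3 -m creep | grep -E 'eef|contact'; echo '[0.003, 0, 0, 0, 0, 0.003, 0, 0, 0, 0, 0.003, 0, 0, 0, 0, 0.003, 0, 0, 0, 0, 0.003, 0, 0, 0, 0, 0.002, 0, 0, 0, 0, 0, 0, 0, 0, 0]' | python3 -m creep | grep -E 'eef|contact';echo '[0.001, 0, 0, 0, 0, 0.001, 0, 0, 0, 0, 0.001, 0, 0, 0, 0, 0.001, 0, 0, 0, 0, 0, 0, 0, 0, 0]' | python3 -m creep | grep -E 'eef|contact'
```

```text
eef_pos: [0.5169, -0.1571, 0.0193]
contact_force: [-0.0, 0.2, 0.2]
eef_pos: [0.5331, -0.1542, 0.0193]
contact_force: [0.1, 0.2, -0.7]
eef_pos: [0.5359, -0.154, 0.0192]
contact_force: [-2.2, -0.3, 0.5]
```

```bash
for i in 1; do echo '[0.001, 0, 0, 0, 0, 0.001, 0, 0, 0, 0, 0.001, 0, 0, 0, 0, 0, 0, 0, 0, 0]' | python3 -m creep | grep -E 'eef|contact'; done; echo '[0.001, 0, 0, 0, 0, 0.001, 0, 0, 0, 0, 0.001, 0, 0, 0, 0, 0, 0, 0, 0, 0]' | python3 -m creep | grep -E 'eef|contact'; echo '[0.001, 0, 0, 0, 0, 0.001, 0, 0, 0, 0, 0.001, 0, 0, 0, 0, 0, 0, 0, 0, 0]' | python3 -m creep | grep -E 'eef|contact'
```

```text
eef_pos: [0.5397, -0.1531, 0.0192]
contact_force: [-1.7, 0.1, -1.0]
eef_pos: [0.5425, -0.1526, 0.0192]
contact_force: [-1.6, -0.1, -0.6]
eef_pos: [0.5455, -0.1521, 0.0192]
contact_force: [-1.2, 0.5, -1.0]
```

```bash
echo '[0.001, 0, 0, 0, 0, 0.001, 0, 0, 0, 0, 0, 0, 0, 0, 0]' | python3 -m creep | grep -E 'eef|contact'; echo '[0.001, 0, 0, 0, 0, 0.001, 0, 0, 0, 0, 0, 0, 0, 0, 0]' | python3 -m creep | grep -E 'eef|contact'; echo '[0.001, 0, 0, 0, 0, 0.001, 0, 0, 0, 0, 0, 0, 0, 0, 0]' | python3 -m creep | grep -E 'eef|contact'
```

```text
eef_pos: [0.547, -0.1519, 0.0192]
contact_force: [-1.6, -0.6, -1.4]
eef_pos: [0.5494, -0.1514, 0.0192]
contact_force: [-1.2, -0.4, -0.9]
eef_pos: [0.5513, -0.1511, 0.0192]
contact_force: [-1.3, -0.9, -0.5]
```

```bash
echo '[0.001, 0, 0, 0, 0, 0, 0, 0, 0, 0]' | python3 -m creep | grep -E 'eef|contact'; echo '[0.001, 0, 0, 0, 0, 0, 0, 0, 0, 0]' | python3 -m creep | grep -E 'eef|contact'; echo '[0.001, 0, 0, 0, 0, 0, 0, 0, 0, 0]' | python3 -m creep | grep -E 'eef|contact'
```

```text
eef_pos: [0.5513, -0.1511, 0.0192]
contact_force: [-5.0, -0.1, 3.3]
eef_pos: [0.5517, -0.1511, 0.0192]
contact_force: [-6.8, -0.6, 4.8]
eef_pos: [0.5519, -0.1511, 0.0191]
contact_force: [-8.6, -0.9, 6.2]
```

Force is rising, with an unexpected vertical share, so I check with one composite look.

```bash
python3 - <<'E'
from lid import *
T=pose(); w=eyes.read_camera('wrist'); s=eyes.read_camera('scene'); d=eyes.read_camera('side'); o=monitor.get_obs()
for n,i in(('w',w),('s',s),('d',d)): cv2.imwrite(f'pics/c{n}.png',i)
print(o['t'],T[:3,3],o['contact_force'],o['torque'],o['joint_vel'].round(3))
up=lambda i,x,y:cv2.resize(i[y-35:y+35,x-40:x+40],None,fx=4,fy=4,interpolation=cv2.INTER_CUBIC)
r=np.vstack([up(s,238,210),up(d,268,180)]); wp=np.zeros((560,480,3),np.uint8); wp[:360]=cv2.resize(w,(480,360))
cv2.imwrite('pics/comp.png',np.hstack([wp,r]))
E
```

```text
22.0 [ 0.5519195  -0.1510992   0.01910525] [-8.3933262  -1.36444315  6.5198271 ] [-0.14404866  1.72126069  0.05564826] [ 0.     0.    -0.    -0.001 -0.001 -0.002  0.002]
```

View pics/comp.png

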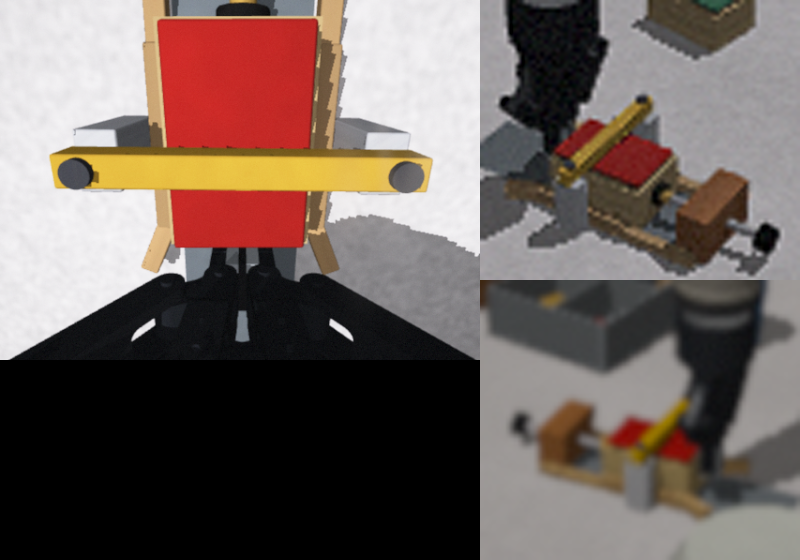

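The composite shows the box under the bar with its front on the black pad, lid flush and clear of the bar. The gripper is behind the bar; the moment places the contact at the fingertip. The vertical part is stick friction, so I unload it and press slightly more.

```bash
echo '[0, 0, -0.001, 0, 0, 0, 0, 0, 0, 0]' | python3 -m creep | grep -E 'eef|contact'; echo '[0.001, 0, -0.001, 0, 0, 0, 0, 0, 0, 0]' | python3 -m creep | grep -E 'eef|contact'
```

```text
eef_pos: [0.5528, -0.1507, 0.0198]
contact_force: [-5.6, -1.1, -1.7]
eef_pos: [0.5535, -0.1506, 0.0205]
contact_force: [-4.9, 0.3, -1.5]
```

```bash
python3 - <<'E'
from lid import *
G=lambda p:(round((p[0]-.5998)*.9846+(p[1]+.1417)*.1748,4), round(-(p[0]-.5998)*.1748+(p[1]+.1417)*.9846,4))
T=pose(); print('tcp',G(T[:3,3]))
im=cv2.imread('pics/cw.png'); bs=blobs(im,'red')[:2]; P=np.vstack(bs); r=cv2.minAreaRect(P); print('lid',G(onz(cam('wrist',T),r[0],.048)))
E
```

```text
tcp (np.float64(-0.0472), np.float64(-0.0007))
lid (np.float64(0.0126), np.float64(0.0015))
```

```bash
echo '[0.001, 0, 0, 0, 0, 0, 0, 0, 0, 0, 0, 0, 0, 0, 0]' | python3 -m creep | grep -E 'eef|contact'; echo '[0.0005, 0, -0.0003, 0, 0, 0, 0, 0, 0, 0, 0, 0, 0, 0, 0, 0, 0, 0, 0, 0, 0, 0, 0, 0, 0]' | python3 -m creep | grep -E 'eef|contact'
```

```text
eef_pos: [0.5538, -0.1505, 0.0203]
contact_force: [-7.2, -0.9, -1.9]
eef_pos: [0.554, -0.1504, 0.0205]
contact_force: [-6.7, -0.5, -2.8]
```

Held for over half a second at about 5–6 N. Back off and check.

```bash
echo '[-0.001, 0, 0, 0, 0, -0.002, 0, 0, 0, 0, -0.003, 0, 0, 0, 0, -0.01, 0, 0, 0, 0, -0.03, 0, 0, 0, 0, -0.04, 0, 0, 0, 0, 0, 0, -0.03, 0, 0, 0, 0, -0.04, 0, 0, 0, 0, -0.04, 0, 0, 0, 0, -0.04, 0, 0, 0, 0, -0.03, 0, 0, 0, 0, 0, 0, 0, 0, 0, 0, 0, 0, 0, 0, 0, 0, 0]' | python3 -m creep
python3 - <<'E'
from lid import *
G=lambda p:(round((p[0]-.5998)*.9846+(p[1]+.1417)*.1748,4), round(-(p[0]-.5998)*.1748+(p[1]+.1417)*.9846,4))
T=pose(); im=eyes.read_camera('wrist'); cv2.imwrite('pics/fin.png',im)
bs=[b for b in blobs(im,'red',60) if cen(b)[0]<330][:2]; c=cam('wrist',T); r=cv2.boxPoints(cv2.minAreaRect(np.vstack(bs)))
P=[G(onz(c,p,.048)) for p in r]; print([cen(b).round() for b in bs],np.array(P).tolist(),np.mean(P,0))
E
```

```text
t: 24.6
eef_pos: [0.4709, -0.1652, 0.2007]
tool_rot: [-0.0, 0.996, 0.088, -0.0]
contact_force: [-0.2, 0.1, -0.5]
gripper_width: 0.002
grasp_force: 0.0
[array([256.,  47.]), array([258.,   2.])] [[0.0141, 0.0277], [0.014, -0.0256], [-0.0365, -0.027], [-0.0364, 0.0294]] [-0.0112    0.001125]
```

The lid's rear edge is at -36.5 mm, so the box centre is at about +6.5 mm, 1 mm off the lane's middle and straight.

```bash
python3 -c "
from station import bot; print(bot.hand_in())"
```

```text
the job is handed in; nothing more can be done
None
```

I pressed the red lid home and pushed the box under the yellow bar until it leaned on the pad, at an estimated 5–6 N for over half a second. It rests about 6 mm past the bar and 1 mm off the lane's middle, gripper clear; I handed it in at about 25 s, no verdict was returned, and I took no final check of lid height or the other things on the table.

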